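# Pivot the steel loading plate down beside the oak track

### The arm

A 7-joint arm with a two-finger parallel gripper is mounted at the origin on the work surface. World frame = base frame: x ahead of the robot, y to its left, z up, the work surface at z = 0. Lengths are in m, angles in rad, forces in N, time in s.
With the tool pointing down it reaches from about 0.4 to 0.85 m from the base axis. Payload 4.5 kg.
Tool frame: the origin (TCP) lies on the centre line of the jaws, within the pads' length; the fingertips stand 22 mm ahead of it and the grasp point (between the pads) lies 3 mm ahead of it; x points along the fingers, y is the direction in which the jaws open and shut, and the axes are right-handed (so a half turn about x gives the same grasp; the last joint's range is limited). The gripper opens to 85 mm and grips with 20 to 120 N. Pads are 22 mm wide; open, the fingers measure 114 mm over their backs; the gripper's body (76 mm by 85 mm) begins 54 mm behind the grasp point. The pads swing forward as they close: fully open they stand 13 mm farther back than shut.
Start: joints at [1.254, 0.689, -0.195, 1.565, 0.157, 0.902, -0.215], TCP at [0.215, -0.587, 0.253] pointing down, gripper open.
Joint ranges: [-3.01, 3.01], [-0.46, 2.08], [-1.47, 1.51], [0.13, 2.56], [-1, 4.14], [0.04, 2.09], [-2.66, 2.66]. Speed limits (rad/s): [2.57, 2.57, 3.14, 3.14, 3.14, 3.14, 3.14].

### API

Orientations are given as a unit quaternion [x, y, z, w].
In Python, from cell import bot gives the robot as it stands.
- The arm moves only by the tool drive_tool, never from a script. Its argument "series" is a list of rows, each a list of 2 entries, a list of its own where there are three numbers: the shift along the world's x, y, z in mm, then the turn, a rotation vector about the world's x, y, z in degrees. In form: [[[tx, ty, tz], [ax, ay, az]], ...]. A call has 1 to 10 rows; each row shifts and turns the commanded pose from where the row before left it; what a row does not reach is not made up. A row lasts 1/10 s, in which the tool goes at most 50 mm and 8.59 degrees, less where a joint would pass 70% of its speed; a pose out of reach is approached as far as the arm can. A call is refused whole if a number of a shift passes 50 or a number of a turn 8.59, either way. A call with a gripper value outside its range is refused whole. "gripper" is the finger opening in mm, from 0 to 85.4, set as the call begins (left out, the last holds). The fingers move at their own pace and stop on an object; "squeeze" is the grip in N (left out, the last holds). Time passes only in rows, so rows that do not move let the fingers close. It gives the time, the measured TCP pose, the force and the opening at its end, in the units of the state.
- bot.sense(): the state, without advancing time (a new reading comes with each control period).
- bot.get_image(name): name is "side" or "top"; returns a dict with "pixels" (384x512x3 uint8, blue, green, red), "intrinsics" (3x3 intrinsics, pixels), "R" (3x3) and "t" (3): a world point X has camera coordinates R X + t. Camera axes: x right, y down, z forward; pixel columns grow to the right and rows downward; lengths in m; the calibration is good to about 2 mm. A picture is of the moment at which its call begins. There is no depth.
- bot.finish_job(): hands the job in, once; it reports no verdict.
Trained networks look in the newest picture that a camera, given by its name, has taken for a name from the list of things; names that differ only in an ending like _2 or _b are one class to them, and where a whole thing is asked for, a point or a joint stands for the part that bears it (a point fixed in the world has none). Each returns a list of dicts, best first, with "score" (0 to 1); they miss things now and then, are a little off and sometimes report something else, mostly with a low value. They report only what shows in the picture. A call takes as long as a camera call. They do not tell look-alikes from the thing itself.
- bot.spot_in(camera, label): "pixel" ([column, row] in pixels, amid what is visible of it).
- bot.outline_of(camera, label): "region" (384x512 bool, what is visible of it) and "pixel" ([column, row] in pixels, amid what is visible of it).
The state is a dict: "clock": time; "joint_pos": joint angles; "joint_vel": joint speeds; "joint_efforts": joint torques, N m; "tool_pos": TCP position; "tool_rot": TCP orientation; "contact_force": force on the tool from outside, world axes, zero at the start; "wrist_torque": the same for the moment, N m; "gripper_width": finger opening in m.
Only numpy, scipy, OpenCV 4.12 (cv2) and the standard library are available. Lean on these libraries where they do the work, as an engineer would, in place of code of your own. Each camera call takes 0.05 s, during which the arm holds its last target. There are 200 camera calls.

### The job

Pick up the long steel loading plate (not the square one) and lay it centred in the dark inlaid bay beside the oak track, its kerb on the side away from the track. Do not put it down flat: rest its plain long edge on the table first, inside the bay on the track side, with the kerb side still clearly raised, then pivot the kerb side gently down until the plate lies flat, and let go. Leave the square plate where it is.

Things in the scene. Friction and masses are not known exactly. Their poses are not given: they have to be found in the camera images.
- long_plate: Heavy steel plate to be laid: 90 mm along its x, 150 mm along its y, 6 mm thick, 0.54 to 0.8 kg, flat on the table at the start. An oak grip block, 28 x 28 mm, 52 mm tall, is fixed upright on its centre (top 58 mm above the underside). An oak kerb 8 mm wide, 6 mm high lines its +x long edge; the -x edge is plain. Origin: centre of the underside; x towards the kerb, z up.
- plain_edge (a point): Middle of the lower corner line of the long plate's plain (-x) long edge, 45 mm from the plate's origin along its -x. Axes are those of the plate.
- bay (a point): Centre of the bay, at table height 0: a flush fixed dark-wood inlay, 114 mm along its x, 174 mm along its y. A straight oak track (40 mm wide, 12 high, 280 long) runs along y on its -x side, its near side 77 mm from the bay's centre. A black toy engine, about 57 mm tall, stands on the track. x points from track to bay: the plate's x should finish along it. z up.
- square_plate: Bystander: a steel plate like the long one, with the same grip block and kerb, but square, 90 x 90 mm. Lies flat, not to be moved. Origin: centre of the underside.
Not all that is in view belongs to the job. Leave any blue or turquoise look-alike of the long_plate alone.

How it is judged:
On the way:
1. the plain long edge rests on the table at the track side of the bay while the kerb side is raised (plate tilted more than 8 degrees) (height (world z) of plain_edge below 0.005 m and angle between long_plate's own z axis and vertical between 0.14 and 1.2 rad and height (world z) of long_plate above 0.004 m and x of plain_edge in the frame of bay between -0.067 and -0.02 m and y of plain_edge in the frame of bay between -0.025 and 0.025 m), for 0.15 s.
At the end, for the whole second after the job is handed in: The long plate lies flat and at rest on the table, its centre within 18 mm of the bay's centre, its sides within 10 degrees of the bay's, kerb away from the track; the square plate is within 20 mm of where it was (horizontal distance between long_plate and bay below 0.018 m and x of plain_edge in the frame of bay below -0.02 m and angle between the x axis of long_plate and the x axis of bay, either way round below 0.1745 rad and angle between long_plate's own z axis and vertical below 0.05 rad and height (world z) of long_plate below 0.005 m and linear speed of long_plate below 0.02 m/s and distance of square_plate from where it was at the start of the episode below 0.02 m); the robot touches nothing.
It fails at once if the long plate is let fall or slammed down at the bay (turning faster than 5 rad/s there) (angular speed of long_plate above 5 rad/s and horizontal distance between long_plate and bay below 0.08 m).
It fails at once if the square plate is moved by more than 20 mm (distance of square_plate from where it was at the start of the episode above 0.02 m).
It also fails if it takes over 48 s, if anything falls off the work surface, if the arm or the gripper's body presses on something with over 40 N, if the wrist force passes 120 N, or if a joint passes its speed limit or range.

## Working session

There is one attempt and no reset: what is moved stays moved. The work goes in short steps, Python scripts to look and compute and a tool call to move; the robot and the scene stay as the last step left them, time stands still between calls to the robot, and variables do not carry over. Pictures are saved under pics/ and viewed, about 8 in all and at most 12, crops included, and the job is handed in when it is done.

Besides the shell and the picture viewer there is one more tool, called after ">>>" in YAML: its name, and indented under it one key for each argument. drive_tool: Moves the arm, as the interface text tells. Its arguments: {"type":"object","properties":{"series":{"type":"array"},"gripper":{"type":"number"},"squeeze":{"type":"number"}},"required":["series"]}

```bash
mkdir -p pics; python3 - <<'E'
from cell import bot
import cv2, numpy as np
for c in("top","side"):
    im=bot.get_image(c); cv2.imwrite(f"pics/{c}0.png",im["pixels"])
    np.set_printoptions(precision=4,suppress=True)
    print(c,im["intrinsics"].tolist(),im["R"].tolist(),im["t"])
    for l in("long_plate","square_plate","bay"):
        print(l,[(np.round(d["score"],2),np.round(d["pixel"])) for d in bot.spot_in(c,l)])
s=bot.sense();print(s)
E
```

```text
top [[373.65846551256556, 0.0, 257.8085874821491], [0.0, 373.65846551256556, 186.23826470706524], [0.0, 0.0, 1.0]] [[0.06942154923237574, -0.9975790807591508, 0.004077515653500481], [-0.9741065283555592, -0.06866855951910945, -0.21540914639042377], [0.21516765536961482, 0.010982102043700023, -0.9765153729037985]] [-0.1007  0.461   1.1757]
long_plate [(np.float64(0.82), array([386., 240.])), (np.float64(0.77), array([327., 145.])), (np.float64(0.7), array([319., 256.]))]
square_plate [(np.float64(0.78), array([167., 139.]))]
bay [(np.float64(0.93), array([232., 179.])), (np.float64(0.18), array([167., 138.]))]
side [[389.9424304629991, 0.0, 251.24228969533425], [0.0, 389.9424304629991, 190.90910043256906], [0.0, 0.0, 1.0]] [[-0.830453448656759, -0.5565304137433388, 0.0249192333903726], [-0.32241613057146823, 0.4436675306946387, -0.8361859607495472], [0.4543070639572067, -0.7024478776293585, -0.5478796134668568]] [0.3306 0.1997 0.887 ]
long_plate [(np.float64(0.92), array([241., 152.])), (np.float64(0.67), array([338., 185.])), (np.float64(0.57), array([348., 150.]))]
square_plate [(np.float64(0.59), array([118., 231.]))]
bay [(np.float64(0.66), array([218., 215.]))]
{'clock': 0.4, 'joint_pos': array([ 1.2538,  0.6893, -0.1946,  1.5654,  0.1573,  0.9025, -0.2151]), 'joint_vel': array([ 0.0005, -0.0018, -0.0007, -0.0024, -0.0007, -0.0006,  0.0019]), 'joint_efforts': array([  0.0011, -53.8996,  -1.2648, -15.8622,   0.0097,   0.004 ,
        -0.    ]), 'tool_pos': array([ 0.2148, -0.5869,  0.2532]), 'tool_rot': array([-0.6962, -0.1235,  0.6963, -0.1233]), 'contact_force': array([ 0.4906, -0.4932, -0.3303]), 'wrist_torque': array([-0.0332, -0.0119,  0.0286]), 'gripper_width': 0.08559359287940135}
```

View pics/top0.png

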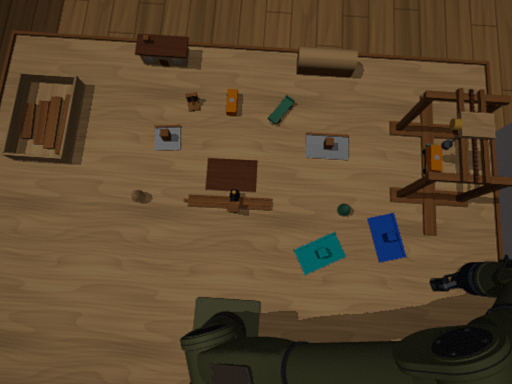

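View pics/side0.png

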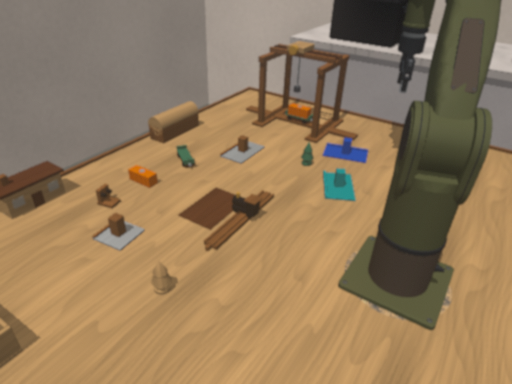

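Top view candidates: grey long plate (327,147), blue look-alike (386,240), turquoise look-alike (319,256), and grey square plate (167,139). By the description I choose the grey one at (327,147). The bay is at (232,176), with the track on its base side at row 203. Next is a rectified close crop of the plate and the bay.

```bash
cat > h.py <<'E'
from cell import bot
import cv2, numpy as np
np.set_printoptions(precision=4,suppress=True)
def H(im,z):  # (x,y,1) on plane z -> pixel
    R,t,K=map(np.array,(im["R"],im["t"],im["intrinsics"]))
    return K@np.c_[R[:,0],R[:,1],R[:,2]*z+t]
def onplane(im,px,z):
    q=np.linalg.inv(H(im,z))@np.c_[np.atleast_2d(px),np.ones(len(np.atleast_2d(px)))].T
    return (q[:2]/q[2]).T
def rect(im,z,c,half,s):  # top-down picture: up=+x, left=+y, s px per m
    n=int(2*half*s); A=np.array([[0,-1/s,c[0]+half],[-1/s,0,c[1]+half],[0,0,1]])
    return cv2.warpPerspective(im["pixels"],H(im,z)@A,(n,n),flags=cv2.INTER_CUBIC|cv2.WARP_INVERSE_MAP)
def box(im,region,z):
    cs,_=cv2.findContours(region.astype(np.uint8),cv2.RETR_EXTERNAL,cv2.CHAIN_APPROX_NONE)
    c=max(cs,key=cv2.contourArea)[:,0,:]
    p=onplane(im,c.astype(float),z); return cv2.minAreaRect((p*1000).astype(np.float32)),len(p)
E
python3 - <<'E'
from h import *
for c in("top","side"):
    im=bot.get_image(c)
    for l,z in(("long_plate",.006),("square_plate",.006),("bay",0.)):
        for d in bot.outline_of(c,l)[:4]:
            print(c,l,round(d["score"],2),np.round(d["pixel"]),box(im,d["region"],z),onplane(im,d["pixel"],z))
    if c=="top":
        p=onplane(im,[[327,147],[232,176]],0.006)
        print(p)
        a=rect(im,.006,p[0],.11,1700);b=rect(im,0.,p[1],.11,1700)
        cv2.imwrite("pics/crop.png",np.hstack([a,b]))
    else:
        a=rect(im,.006,p[0],.11,1700);b=rect(im,0.,p[1],.11,1700)
        cv2.imwrite("pics/crops.png",np.hstack([a,b]))
E
```

```text
top long_plate 0.72 [388. 238.] (((333.6142883300781, -501.6896667480469), (153.22177124023438, 96.47491455078125), 15.65628433227539), 138) [[ 0.3334 -0.5098]]
top long_plate 0.61 [319. 255.] (((267.21295166015625, -283.316650390625), (92.28451538085938, 150.19517517089844), 27.492820739746094), 128) [[ 0.2602 -0.2836]]
top square_plate 0.79 [166. 139.] (((630.5565795898438, 265.2479248046875), (97.07061004638672, 90.9678955078125), 6.5799384117126465), 96) [[0.6242 0.2655]]
top bay 0.77 [232. 181.] (((514.30029296875, 28.614212036132812), (116.9448471069336, 176.1621551513672), 1.8636335134506226), 159) [[0.4893 0.0232]]
[[ 0.6334 -0.2987]
 [ 0.5062  0.0228]]
side long_plate 0.9 [241. 151.] (((641.91552734375, -310.2665710449219), (112.58470153808594, 190.43936157226562), 7.191342353820801), 91) [[ 0.6375 -0.29  ]]
side long_plate 0.9 [336. 186.] (((271.2375793457031, -293.57867431640625), (93.51829528808594, 186.6585693359375), 28.957683563232422), 106) [[ 0.2681 -0.2773]]
side long_plate 0.6 [348. 152.] (((345.0954284667969, -542.240478515625), (150.8940887451172, 176.2665252685547), 16.741806030273438), 114) [[ 0.3283 -0.5165]]
side square_plate 0.73 [113. 232.] (((643.062744140625, 252.275390625), (124.17601013183594, 112.81005096435547), 5.764531135559082), 116) [[0.6459 0.2634]]
side bay 0.74 [217. 215.] (((514.0718383789062, 20.24604034423828), (115.26132202148438, 177.34124755859375), 1.5175299644470215), 124) [[0.4784 0.0473]]
```

View pics/crop.png

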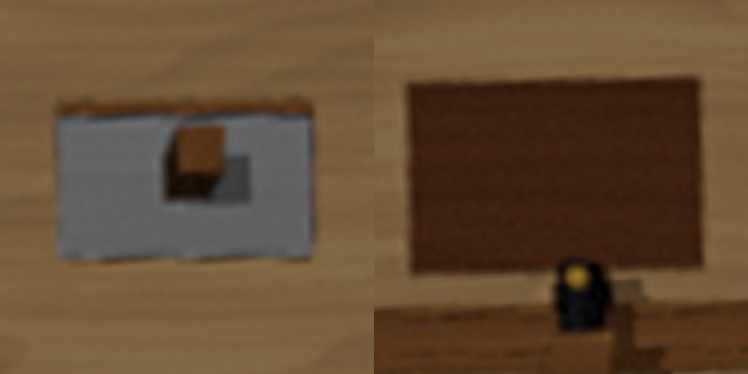

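View pics/crops.png

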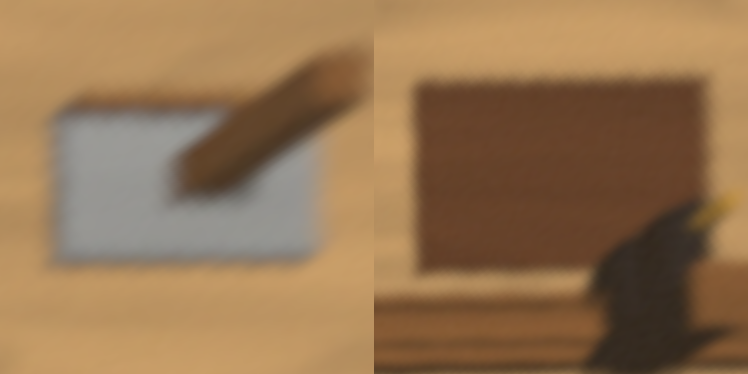

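Rectified crops (top camera left, 1700 px/m):
- **Plate:** a plain steel plate of 150 x 90 mm, spanning columns 57–313. Its oak kerb is on the +x side (row 105) and its plain edge on the base side (row 259). Its centre is about (0.636, -0.298), and the top of the block (201,149) agrees. Yaw is about 0.4°.
- **Bay:** centre about (0.513, 0.025), yaw about 1.4°. The track is on its -x side.

I'll grip with the jaws along x, so the tilt is held positively.

>>> drive_tool:
  series:
    - [[17, 45, 0], [0, 0, 5.4]]
    - [[17, 45, 0], [0, 0, 5.4]]
    - [[17, 45, 0], [0, 0, 5.4]]
    - [[17, 45, 0], [0, 0, 5.4]]
    - [[17, 47, 0], [0, 0, 5.4]]
    - [[42, 8, -5], [0, 0, 5.4]]
    - [[42, 8, -5], [0, 0, 5.4]]
    - [[42, 8, -10], [0, 0, 5.4]]
    - [[42, 8, -10], [0, 0, 5.4]]
    - [[42, 8, -10], [0, 0, 5.4]]
  gripper: 65
  squeeze: 80

```text
clock: 1.8
tool_pos: [0.5115, -0.3196, 0.2131]
tool_rot: [-0.564, -0.427, 0.564, -0.427]
contact_force: [0.4, -0.4, -0.7]
gripper_width: 0.0645
```

>>> drive_tool:
  series:
    - [[42, 8, -10], [0, 0, 5.4]]
    - [[42, 8, -15], [0, 0, 5.4]]
    - [[42, 6, -15], [0, 0, 5.4]]
    - [[0, 0, 0], [0, 0, 0]]
    - [[0, 0, 0], [0, 0, 0]]

```text
clock: 2.3
tool_pos: [0.6359, -0.2971, 0.1722]
tool_rot: [0.498, 0.502, -0.499, 0.501]
contact_force: [0.1, -0.9, -0.0]
gripper_width: 0.0651
```

>>> drive_tool:
  series:
    - [[0, 0, -30], [0, 0, 0]]
    - [[0, 0, -30], [0, 0, 0]]
    - [[0, 0, -25], [0, 0, 0]]
    - [[0, 0, -20], [0, 0, 0]]
    - [[0, 0, -14], [0, 0, 0]]
    - [[0, 0, -10], [0, 0, 0]]
    - [[0, 0, 0], [0, 0, 0]]

```text
clock: 3.0
tool_pos: [0.6348, -0.2983, 0.0437]
tool_rot: [0.498, 0.502, -0.499, 0.501]
contact_force: [0.5, -0.7, -0.4]
gripper_width: 0.0651
```

>>> drive_tool:
  series:
    - [[0, 0, 0], [0, 0, 0]]
    - [[0, 0, 0], [0, 0, 0]]
    - [[0, 0, 0], [0, 0, 0]]
    - [[0, 0, 0], [0, 0, 0]]
    - [[0, 0, 0], [0, 0, 0]]
    - [[0, 0, 0], [0, 0, 0]]
    - [[0, 0, 0], [0, 0, 0]]
    - [[0, 0, 0], [0, 0, 0]]
  gripper: 10

```text
clock: 3.8
tool_pos: [0.6366, -0.2983, 0.0457]
tool_rot: [0.499, 0.501, -0.499, 0.502]
contact_force: [-0.9, -0.1, 5.8]
gripper_width: 0.027
```

```bash
python3 - <<'E'
from h import *
a=bot.get_image("side")["pixels"][60:240,130:340];b=bot.get_image("top")["pixels"][60:240,180:390]
cv2.imwrite("pics/grasp.png",cv2.resize(np.hstack([a,b]),None,fx=1.85,fy=1.85,interpolation=cv2.INTER_CUBIC))
s=bot.sense();print(s["tool_pos"],s["gripper_width"],s["contact_force"],s["wrist_torque"])
E
```

```text
[ 0.6366 -0.2982  0.0457] 0.02714302286575068 [-0.6299  0.1789  7.2493] [-0.0363  0.366   0.0463]
```

View pics/grasp.png

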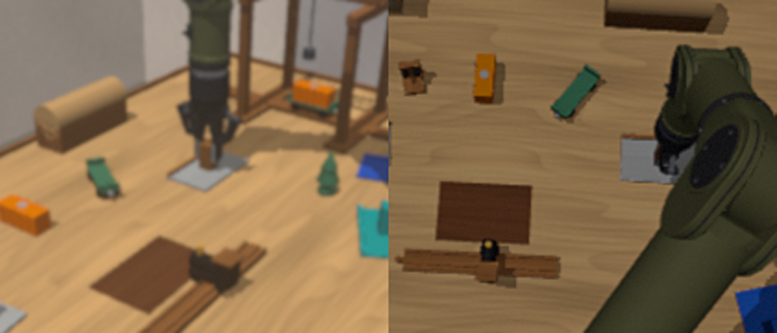

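The block is held, with the opening at 27 mm and the hand over the block (side view near (205,150) in the crop). Next I lift and carry.

>>> drive_tool:
  series:
    - [[0, 0, 5], [0, 0, 0]]
    - [[0, 0, 10], [0, 0, 0]]
    - [[0, 0, 15], [0, 0, 0]]
    - [[0, 0, 25], [0, 0, 0]]
    - [[0, 0, 25], [0, 0, 0]]
    - [[0, 0, 20], [0, 0, 0]]
    - [[0, 0, 0], [0, 0, 0]]

```text
clock: 4.6
tool_pos: [0.6383, -0.2985, 0.1486]
tool_rot: [0.5, 0.499, -0.497, 0.504]
contact_force: [1.3, 0.8, -6.4]
gripper_width: 0.0273
```

>>> drive_tool:
  series:
    - [[-7, 17, 0], [0, 0, 0]]
    - [[-14, 34, 0], [0, 0, 0.4]]
    - [[-17, 40, 0], [0, 0, 0.5]]
    - [[-18, 42, 0], [0, 0, 0.5]]
    - [[-18, 42, 0], [0, 0, 0]]
    - [[-18, 42, 0], [0, 0, 0]]
    - [[-18, 42, 0], [0, 0, 0]]
    - [[-15, 36, 0], [0, 0, 0]]
    - [[-8, 18, 0], [0, 0, 0]]
    - [[-4, 10, 0], [0, 0, 0]]

```text
clock: 5.6
tool_pos: [0.4977, 0.0278, 0.1442]
tool_rot: [0.492, 0.509, -0.491, 0.508]
contact_force: [0.6, 1.6, -6.7]
gripper_width: 0.0274
```

>>> drive_tool:
  series:
    - [[0, 0, 0], [0.1, -3, 0]]
    - [[0, 0, 0], [0.1, -3, 0]]
    - [[0, 0, 0], [0.1, -3, 0]]
    - [[0, 0, 0], [0.1, -3, 0]]
    - [[0, 0, 0], [0, -3, 0]]
    - [[0, 0, 0], [0, 0, 0]]
    - [[0, 0, 0], [0, 0, 0]]

```text
clock: 6.3
tool_pos: [0.4906, 0.0237, 0.142]
tool_rot: [0.537, 0.459, -0.444, 0.552]
contact_force: [0.6, 0.5, -6.7]
gripper_width: 0.027
```

```bash
cat > st.py <<'E'
from h import *
from scipy.spatial.transform import Rotation as Ro
B=np.array([.513,.025,0]);Rb=Ro.from_euler('z',1.4,degrees=True)
s=bot.sense();T=Ro.from_quat(s["tool_rot"]).as_matrix()
# plate axes from tool: z=-toolx, x=tooly
P=np.c_[T[:,1],np.cross(-T[:,0],T[:,1]),-T[:,0]]
o=s["tool_pos"]+T[:,0]*.0457
e=o-.045*P[:,0]
print("tcp",s["tool_pos"],"w",s["gripper_width"],"f",s["contact_force"],"tq",s["wrist_torque"])
q=Ro.from_matrix(P)
print("plate zyx euler",q.as_euler('ZYX',degrees=True),"origin in bay",Rb.inv().apply(o-B),"edge in bay",Rb.inv().apply(e-B))
E
python3 - <<'E'
from st import *
ims=[]
for c in("side","top"):
    im=bot.get_image(c);p=im["pixels"].copy()
    K,R,t=map(np.array,(im["intrinsics"],im["R"],im["t"]))
    cor=np.array([[-.045,-.075,0],[.045,-.075,0],[.045,.075,0],[-.045,.075,0]])@P.T+o
    uv=cv2.projectPoints(cor,cv2.Rodrigues(R)[0],t,K,None)[0]
    r,cc=(110,130) if c=="side" else (90,150)
    a=cv2.resize(p[r:r+150,cc:cc+200],None,fx=4,fy=4,interpolation=cv2.INTER_CUBIC)[:, :]
    cv2.polylines(a,[np.int32((uv-[[cc,r]])*4)],True,(0,255,0),1);ims.append(a)
cv2.imwrite("pics/tilt.png",cv2.resize(np.vstack(ims),None,fx=.5,fy=.5,interpolation=cv2.INTER_AREA))
E
```

```text
tcp [0.4906 0.0237 0.142 ] w 0.027005057675478384 f [ 0.6448  0.5161 -6.7172] tq [ 0.0603  0.4567 -0.0206]
plate zyx euler [  1.7371 -10.6782  -0.1197] origin in bay [-0.014  -0.0008  0.0971] edge in bay [-0.0582 -0.0011  0.0888]
```

View pics/tilt.png

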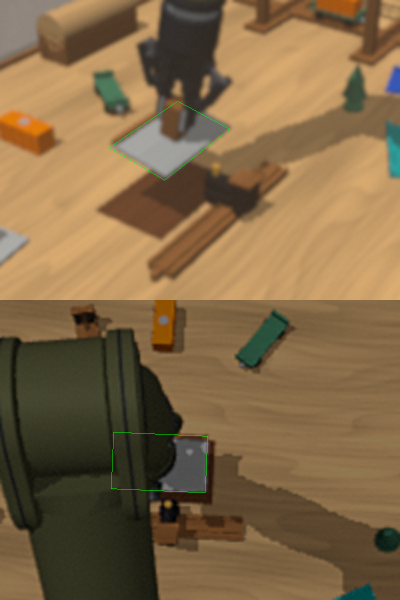

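The side overlay of the tool-derived plate outline matches the plate, so it has not slipped. The measured tilt is 10.7°, short of the 15° I commanded. I'll let it settle and re-read.

>>> drive_tool:
  series:
    - [[0, 0, 0], [0, 0, 0]]
    - [[0, 0, 0], [0, 0, 0]]

```text
clock: 6.6
tool_pos: [0.4901, 0.0237, 0.1421]
tool_rot: [0.537, 0.459, -0.444, 0.552]
contact_force: [0.1, -0.4, -7.7]
gripper_width: 0.027
```

```bash
python3 st.py; python3 -c "
from cell import bot;s=bot.sense();print(s['joint_pos'],s['joint_vel'])"
```

```text
tcp [0.4901 0.0237 0.1421] w 0.02696411426953886 f [ 0.1467 -0.4447 -7.7261] tq [ 0.043   0.5256 -0.0037]
plate zyx euler [  1.7588 -10.6513  -0.169 ] origin in bay [-0.0145 -0.0008  0.0972] edge in bay [-0.0587 -0.0011  0.0889]
[-0.1120083   0.67982727 -0.07439563  2.23687046  1.05784076  0.08556092
 -1.18456275] [-0.00169624 -0.00027699  0.00154117  0.00380488  0.00988802  0.00161369
 -0.00857169]
```

Joint 6 is at 0.086, close to its 0.04 limit. With this grasp the hand cannot lean back towards the base near the bay. The fix is to set the plate back on the free table and regrip it with the jaws along y and the hand pitched about 20° away from the base. The tilt then happens with the hand near vertical.

>>> drive_tool:
  series:
    - [[6, -14, 0], [-0.1, 2.7, 0]]
    - [[12, -28, 0], [-0.1, 2.7, 0]]
    - [[17, -38, 0], [-0.1, 2.7, 0]]
    - [[18, -40, 0], [0, 2.6, 0]]
    - [[18, -40, 0], [0, 0, -0.5]]
    - [[18, -40, 0], [0, 0, -0.5]]
    - [[18, -40, 0], [0, 0, 0]]
    - [[18, -38, 0], [0, 0, 0]]
    - [[14, -30, 0], [0, 0, 0]]
    - [[7, -14, 0], [0, 0, 0]]

```text
clock: 7.6
tool_pos: [0.6338, -0.3015, 0.1392]
tool_rot: [0.498, 0.498, -0.498, 0.506]
contact_force: [-0.3, -0.5, -6.3]
gripper_width: 0.0268
```

>>> drive_tool:
  series:
    - [[0, 0, 0], [0, 0, 0]]
    - [[0, 0, 0], [0, 0, 0]]

```text
clock: 7.8
tool_pos: [0.6334, -0.2952, 0.1395]
tool_rot: [0.497, 0.501, -0.496, 0.506]
contact_force: [-0.7, 0.6, -7.2]
gripper_width: 0.0272
```

```bash
python3 st.py; python3 -c "
from cell import bot;s=bot.sense();print(s['joint_pos'])"
```

```text
tcp [ 0.6334 -0.2952  0.1395] w 0.02718084824986556 f [-0.6998  0.6102 -7.1753] tq [ 0.1296 -0.0201  0.0409]
plate zyx euler [ 0.7887 -0.3425 -0.1708] origin in bay [ 0.1128 -0.3232  0.0938] edge in bay [ 0.0678 -0.3227  0.0935]
[ 0.68410514  0.99081553 -0.67048441  1.40059418  0.67816656  0.97916977
 -0.13037947]
```

>>> drive_tool:
  series:
    - [[0, 0, -25], [0, 0, 0]]
    - [[0, 0, -25], [0, 0, 0]]
    - [[0, 0, -20], [0, 0, 0]]
    - [[0, 0, -10], [0, 0, 0]]
    - [[0, 0, -6], [0, 0, 0]]
    - [[0, 0, -4], [0, 0, 0]]
    - [[0, 0, -3], [0, 0, 0]]
    - [[0, 0, 0], [0, 0, 0]]

```text
clock: 8.6
tool_pos: [0.6347, -0.2954, 0.0479]
tool_rot: [0.498, 0.5, -0.495, 0.507]
contact_force: [-0.1, 0.2, -6.4]
gripper_width: 0.0271
```

```bash
python3 st.py
```

```text
tcp [ 0.6347 -0.2954  0.0479] w 0.0270988940821648 f [-0.1122  0.1799 -6.4358] tq [0.0294 0.0618 0.0216]
plate zyx euler [ 0.8126 -0.4978 -0.2599] origin in bay [ 0.1143 -0.3235  0.0022] edge in bay [ 0.0693 -0.3231  0.0018]
```

>>> drive_tool:
  series:
    - [[0, 0, -2], [0, 0, 0]]
    - [[0, 0, -2], [0, 0, 0]]
    - [[0, 0, 0], [0, 0, 0]]

```text
clock: 8.9
tool_pos: [0.6353, -0.2954, 0.0462]
tool_rot: [0.498, 0.5, -0.495, 0.507]
contact_force: [-2.6, 0.5, 5.7]
gripper_width: 0.0271
```

>>> drive_tool:
  series:
    - [[0, 0, 0], [0, 0, 0]]
    - [[0, 0, 0], [0, 0, 0]]
    - [[0, 0, 0], [0, 0, 0]]
    - [[0, 0, 0], [0, 0, 0]]
    - [[0, 0, 0], [0, 0, 0]]
  gripper: 65

```text
clock: 9.4
tool_pos: [0.6346, -0.2954, 0.0435]
tool_rot: [0.497, 0.5, -0.495, 0.507]
contact_force: [-0.2, 0.8, -0.3]
gripper_width: 0.0651
```

>>> drive_tool:
  series:
    - [[0, 0, 15], [0, 0, 0]]
    - [[0, 0, 30], [0, 0, 0]]
    - [[0, 0, 30], [0, 0, 0]]
    - [[0, 0, 10], [0, 0, 8.5]]
    - [[0, 0, 0], [0, 0, 8.5]]
    - [[0, 0, 0], [0, 0, 8.5]]
    - [[0, 0, 0], [0, 0, 8.5]]
    - [[0, 0, 0], [0, 0, 8.5]]
    - [[0, 0, 0], [0, 0, 8.5]]
    - [[0, 0, 0], [0, 0, 8.5]]

```text
clock: 10.4
tool_pos: [0.6347, -0.2956, 0.1298]
tool_rot: [0.181, 0.681, -0.177, 0.687]
contact_force: [-0.2, -0.0, -0.4]
gripper_width: 0.0648
```

>>> drive_tool:
  series:
    - [[0, 0, 0], [0, 0, 8.5]]
    - [[0, 0, 0], [0, 0, 8.5]]
    - [[0, 0, 0], [0, 0, 8.5]]
    - [[0, 0, 0], [0, 0, 5]]
    - [[3, 0, 0], [0, 5, 0]]
    - [[3, 0, 0], [0, 5, 0]]
    - [[3, 0, 0], [0, 5, 0]]
    - [[3, 0, 0], [0, 5, 0]]
    - [[0, 0, 0], [0, 0, 0]]
    - [[0, 0, 0], [0, 0, 0]]

```text
clock: 11.4
tool_pos: [0.6469, -0.2948, 0.1288]
tool_rot: [-0.001, 0.817, 0.008, 0.576]
contact_force: [-0.5, -0.3, -0.2]
gripper_width: 0.0653
```

```bash
python3 - <<'E'
from h import *
from scipy.spatial.transform import Rotation as Ro
s=bot.sense();print(s["tool_pos"],s["joint_pos"]);print(Ro.from_quat(s["tool_rot"]).as_matrix())
ims=[]
im=bot.get_image("side")
for d in bot.outline_of("side","long_plate"):print(d["score"],d["pixel"])
p=im["pixels"][90:200,180:310]
K,R,t=map(np.array,(im["intrinsics"],im["R"],im["t"]))
cor=np.array([[-.045,-.075,.006],[.045,-.075,.006],[.045,.075,.006],[-.045,.075,.006],[-.014,-.014,.058],[.014,-.014,.058],[.014,.014,.058],[-.014,.014,.058]])@Ro.from_euler('z',.8,degrees=True).as_matrix().T+[.6345,-.297,0]
uv=cv2.projectPoints(cor,cv2.Rodrigues(R)[0],t,K,None)[0]
a=cv2.resize(p,None,fx=5,fy=5,interpolation=cv2.INTER_CUBIC)
for k in(uv[:4],uv[4:]):cv2.polylines(a,[np.int32((k-[[180,90]])*5)],True,(0,255,0),1)
cv2.imwrite("pics/regrip.png",a)
E
```

```text
[ 0.6469 -0.2948  0.1288] [ 0.6058  1.2288 -0.9058  0.9405  0.8323  1.6353  1.4733]
[[-0.3363 -0.0112  0.9417]
 [ 0.0082  0.9999  0.0148]
 [-0.9417  0.0127 -0.3362]]
0.79 [348.5, 151.6]
0.76 [237.5, 150.9]
0.57 [338.9, 183.3]
```

View pics/regrip.png

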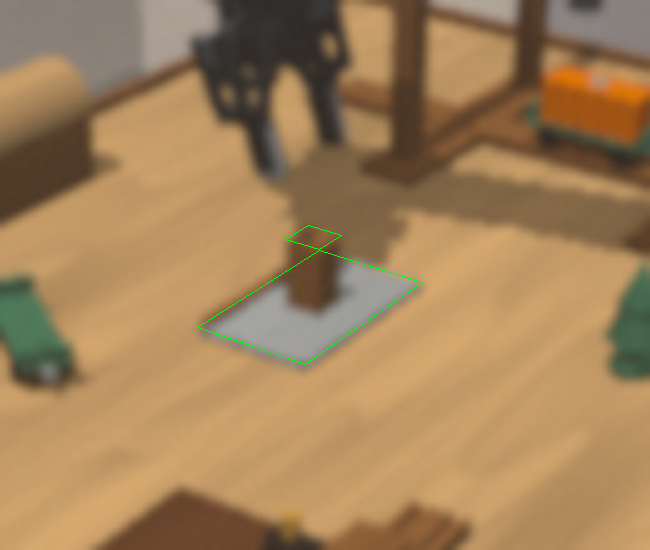

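The plate lies flat where I expected, and the overlay at (0.6345, -0.297) fits within 1–2 mm. The hand is pitched 20° with its jaws along y. Now I go in along the tool axis.

>>> drive_tool:
  series:
    - [[10, -1, 0], [0, 0, 0]]
    - [[9, -1, 0], [0, 0, 0]]
    - [[-7, 0, -20], [0, 0, 0]]
    - [[-7, 0, -20], [0, 0, 0]]
    - [[-7, 0, -20], [0, 0, 0]]
    - [[-6, 0, -16], [0, 0, 0]]
    - [[-3, 0, -9], [0, 0, 0]]
    - [[0, 0, 0], [0, 0, 0]]

```text
clock: 12.3
tool_pos: [0.6342, -0.298, 0.0426]
tool_rot: [-0.001, 0.818, 0.008, 0.575]
contact_force: [-0.0, 0.1, -0.0]
gripper_width: 0.0647
```

>>> drive_tool:
  series:
    - [[0, 0, 0], [0, 0, 0]]
    - [[0, 0, 0], [0, 0, 0]]
    - [[0, 0, 0], [0, 0, 0]]
    - [[0, 0, 0], [0, 0, 0]]
    - [[0, 0, 0], [0, 0, 0]]
    - [[0, 0, 0], [0, 0, 0]]
    - [[0, 0, 0], [0, 0, 0]]
  gripper: 10
  squeeze: 110

```text
clock: 13.0
tool_pos: [0.6365, -0.2974, 0.0449]
tool_rot: [-0.001, 0.817, 0.008, 0.576]
contact_force: [2.6, 1.3, 6.0]
gripper_width: 0.0268
```

>>> drive_tool:
  series:
    - [[0, 0, 4], [0, 0, 0]]
    - [[0, 0, 8], [0, 0, 0]]
    - [[0, 0, 15], [0, 0, 0]]
    - [[0, 0, 25], [0, 0, 0]]
    - [[0, 0, 25], [0, 0, 0]]
    - [[0, 0, 20], [0, 0, 0]]
    - [[0, 0, 0], [0, 0, 0]]
    - [[0, 0, 0], [0, 0, 0]]

```text
clock: 13.8
tool_pos: [0.6356, -0.2975, 0.1411]
tool_rot: [-0.001, 0.818, 0.008, 0.576]
contact_force: [0.3, 0.6, -7.7]
gripper_width: 0.0267
```

```bash
python3 - <<'E'
from h import *
from scipy.spatial.transform import Rotation as Ro
s=bot.sense();print(s["tool_pos"],s["gripper_width"],s["joint_pos"],s["contact_force"],s["wrist_torque"]);print(Ro.from_quat(s["tool_rot"]).as_matrix())
E
```

```text
[ 0.6356 -0.2975  0.1411] 0.026666957995073976 [ 0.6257  1.2035 -0.9108  0.9804  0.8244  1.6322  1.4635] [ 0.2759  0.5804 -7.6532] [-0.0084 -0.7911  0.0654]
[[-0.3372 -0.0109  0.9414]
 [ 0.0074  0.9999  0.0142]
 [-0.9414  0.0118 -0.3371]]
```

>>> drive_tool:
  series:
    - [[-7, 17, 0], [0, 0, 0]]
    - [[-14, 34, 0], [0, 0, 0.4]]
    - [[-17, 40, 0], [0, 0, 0.4]]
    - [[-18, 42, 0], [0, -3, 0]]
    - [[-18, 42, 0], [0.1, -3, 0]]
    - [[-18, 42, 0], [0.1, -3, 0]]
    - [[-18, 42, 0], [0.1, -3, 0]]
    - [[-14, 36, 0], [0.1, -3, 0]]
    - [[-7, 18, 0], [0, 0, 0]]
    - [[-3, 9, 0], [0, 0, 0]]

```text
clock: 14.8
tool_pos: [0.4995, 0.0259, 0.1401]
tool_rot: [-0.008, 0.737, 0.015, 0.676]
contact_force: [0.5, -1.1, -6.0]
gripper_width: 0.027
```

>>> drive_tool:
  series:
    - [[0, 0, -15], [0, 0, 0]]
    - [[0, 0, -15], [0, 0, 0]]
    - [[0, 0, -10], [0, 0, 0]]
    - [[0, 0, 0], [0, 0, 0]]
    - [[0, 0, 0], [0, 0, 0]]

```text
clock: 15.3
tool_pos: [0.5017, 0.0242, 0.1003]
tool_rot: [-0.006, 0.736, 0.014, 0.677]
contact_force: [0.6, 0.5, -6.8]
gripper_width: 0.027
```

```bash
cat > st2.py <<'E'
from h import *
from scipy.spatial.transform import Rotation as Ro
B=np.array([.513,.025,0]);Rb=Ro.from_euler('z',1.4,degrees=True)
Tg=Ro.from_quat([-.001,.8175,.008,.576]); rel=Tg.inv()*Ro.from_euler('z',.6,degrees=True)
ro=Tg.inv().apply(np.array([.6345,-.297,0])-[.6365,-.2974,.0449])
s=bot.sense();T=Ro.from_quat(s["tool_rot"]);P=T*rel
o=s["tool_pos"]+T.apply(ro); e=o+P.apply([-.045,0,0])
print("tcp",s["tool_pos"],"w",s["gripper_width"],"f",s["contact_force"],"tq",s["wrist_torque"],"j6",s["joint_pos"][5])
print("plate ZYX in bay",(Rb.inv()*P).as_euler('ZYX',degrees=True),"origin in bay",Rb.inv().apply(o-B),"edge in bay",Rb.inv().apply(e-B))
def view(name):
    ims=[]
    for c,(r,cc) in(("side",(130,150)),("top",(100,170))):
        im=bot.get_image(c);K,R,t=map(np.array,(im["intrinsics"],im["R"],im["t"]))
        f=4;a=cv2.resize(im["pixels"][r:r+120,cc:cc+100],None,fx=f,fy=f,interpolation=cv2.INTER_CUBIC)
        pl=P.apply(np.array([[-.045,-.075,.006],[.045,-.075,.006],[.045,.075,.006],[-.045,.075,.006]]))+o
        by=Rb.apply(np.array([[-.057,-.087,0],[.057,-.087,0],[.057,.087,0],[-.057,.087,0]]))+B
        for q,col in((pl,(0,255,0)),(by,(0,255,255))):
            uv=cv2.projectPoints(q,cv2.Rodrigues(R)[0],t,K,None)[0]
            cv2.polylines(a,[np.int32((uv-[[cc,r]])*f)],True,col,1)
        ims.append(a)
    cv2.imwrite(name,np.hstack(ims))
E
python3 -c "
from st2 import *
view('pics/tilt2.png')"
```

```text
tcp [0.5017 0.0242 0.1003] w 0.026966253986353744 f [ 0.582   0.5477 -6.831 ] tq [ 0.007  -0.134  -0.0304] j6 0.8714241052711138
plate ZYX in bay [ -0.0845 -14.8839   0.06  ] origin in bay [-0.0018 -0.0001  0.0564] edge in bay [-0.0452 -0.      0.0449]
```

View pics/tilt2.png

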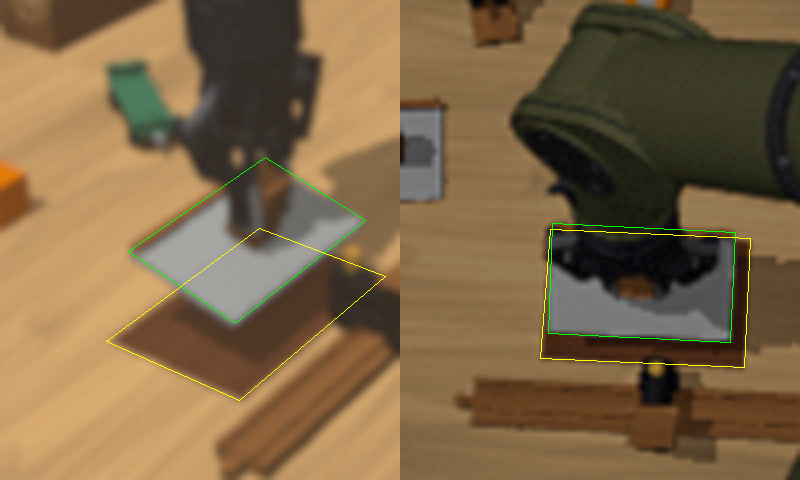

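Both overlays fit: the green outline on the plate tilted 14.9° and the yellow outline on the bay. The plain edge is centred at -45 mm in the bay frame and 45 mm up. I'll lower it until it touches.

>>> drive_tool:
  series:
    - [[0, 0, -12], [0, 0, 0]]
    - [[0, 0, -12], [0, 0, 0]]
    - [[0, 0, -8], [0, 0, 0]]
    - [[0, 0, -5], [0, 0, 0]]
    - [[0, 0, -3], [0, 0, 0]]
    - [[0, 0, -2], [0, 0, 0]]
    - [[0, 0, 0], [0, 0, 0]]

```text
clock: 16.1
tool_pos: [0.5015, 0.0247, 0.0585]
tool_rot: [-0.006, 0.736, 0.014, 0.677]
contact_force: [-1.2, -0.2, -5.7]
gripper_width: 0.0267
```

```bash
python3 st2.py
```

```text
tcp [0.5015 0.0247 0.0585] w 0.026718181962464737 f [-1.2154 -0.1576 -5.737 ] tq [-0.0525 -0.1564  0.0028] j6 0.8166532262481692
plate ZYX in bay [ -0.0162 -14.9102   0.071 ] origin in bay [-0.0019  0.0005  0.0146] edge in bay [-0.0454  0.0005  0.003 ]
```

>>> drive_tool:
  series:
    - [[0, 0, -1], [0, 0, 0]]
    - [[0, 0, -1], [0, 0, 0]]
    - [[0, 0, -1], [0, 0, 0]]
    - [[0, 0, -1], [0, 0, 0]]
    - [[0, 0, 0], [0, 0, 0]]
    - [[0, 0, 0], [0, 0, 0]]

```text
clock: 16.7
tool_pos: [0.5017, 0.0247, 0.0549]
tool_rot: [-0.006, 0.736, 0.014, 0.677]
contact_force: [-1.2, -0.6, -0.7]
gripper_width: 0.0265
```

```bash
python3 st2.py
```

```text
tcp [0.5017 0.0247 0.0549] w 0.026499623724742308 f [-1.1731 -0.5779 -0.6812] tq [-0.3748  0.1233 -0.0266] j6 0.8123428842263222
plate ZYX in bay [ -0.0176 -14.9467   0.0576] origin in bay [-0.0017  0.0004  0.0111] edge in bay [-0.0452  0.0004 -0.0006]
```

The edge is resting: the weight has moved to the table and the edge estimate is at about 0. I hold briefly, then pivot about the edge.

>>> drive_tool:
  series:
    - [[0, 0, 0], [0, 0, 0]]
    - [[0, 0, 0], [0, 0, 0]]
    - [[1.4, 0, -0.9], [0, 1.5, 0]]
    - [[1.4, 0, -0.9], [-0.1, 1.5, 0]]
    - [[1.4, 0, -1.0], [0, 1.5, 0]]
    - [[1.4, 0, -1.0], [-0.1, 1.5, 0]]
    - [[1.3, 0, -1.0], [0, 1.5, 0]]
    - [[1.3, 0, -1.1], [0, 1.5, 0]]
    - [[0, 0, 0], [0, 0, 0]]

```text
clock: 17.6
tool_pos: [0.5098, 0.025, 0.049]
tool_rot: [-0.006, 0.787, 0.013, 0.617]
contact_force: [-1.0, -0.3, 4.9]
gripper_width: 0.0269
```

```bash
python3 st2.py
```

```text
tcp [0.5098 0.025  0.049 ] w 0.026900524360927196 f [-0.9875 -0.3389  4.91  ] tq [-0.5994  0.6014 -0.0517] j6 1.0037069069555835
plate ZYX in bay [-0.0797 -5.8548  0.0891] origin in bay [-0.0006  0.0005  0.0041] edge in bay [-0.0454  0.0006 -0.0005]
```

>>> drive_tool:
  series:
    - [[1.3, 0, -1.0], [0, 1.5, 0]]
    - [[1.3, 0, -1.0], [-0.1, 1.5, 0]]
    - [[1.2, 0, -1.0], [0, 1.5, 0]]
    - [[1.2, 0, -1.0], [0, 1.4, 0]]
    - [[0, 0, 0], [0, 0, 0]]
    - [[0, 0, 0], [0, 0, 0]]

```text
clock: 18.2
tool_pos: [0.5145, 0.0251, 0.045]
tool_rot: [-0.006, 0.817, 0.013, 0.576]
contact_force: [-1.9, 1.4, 4.1]
gripper_width: 0.0267
```

```bash
python3 st2.py
```

```text
tcp [0.5145 0.0251 0.045 ] w 0.026717493493417725 f [-1.8628  1.3684  4.1101] tq [-0.498   0.2513 -0.334 ] j6 1.1279910263060013
plate ZYX in bay [-0.0437  0.0151  0.1428] origin in bay [-0.0005  0.0006  0.0001] edge in bay [-0.0455  0.0006  0.0001]
```

It is flat by the tool readings. Now I release, back out along the tool axis, and check with the cameras.

>>> drive_tool:
  series:
    - [[0, 0, 0], [0, 0, 0]]
    - [[0, 0, 0], [0, 0, 0]]
    - [[0, 0, 0], [0, 0, 0]]
    - [[0, 0, 0], [0, 0, 0]]
    - [[0, 0, 0], [0, 0, 0]]
    - [[0, 0, 0], [0, 0, 0]]
  gripper: 60

```text
clock: 18.8
tool_pos: [0.5147, 0.0246, 0.0446]
tool_rot: [-0.006, 0.817, 0.013, 0.576]
contact_force: [0.4, -0.1, 0.5]
gripper_width: 0.0598
```

>>> drive_tool:
  series:
    - [[3, 0, 9], [0, 0, 0]]
    - [[7, 0, 20], [0, 0, 0]]
    - [[10, 0, 30], [0, 0, 0]]
    - [[10, 0, 30], [0, 0, 0]]
    - [[10, -20, 30], [0, 0, 0]]
    - [[0, -40, 20], [0, 0, 0]]
    - [[0, -45, 0], [0, 0, 0]]
    - [[0, -45, 0], [0, 0, 0]]
    - [[0, -45, 0], [0, 0, 0]]
    - [[0, -20, 0], [0, 0, 0]]

```text
clock: 19.8
tool_pos: [0.5542, -0.1962, 0.1839]
tool_rot: [-0.004, 0.817, 0.009, 0.576]
contact_force: [0.4, 0.1, -0.3]
gripper_width: 0.0596
```

```bash
python3 - <<'E'
from h import *
s=bot.sense();print(s["tool_pos"],s["contact_force"])
ims=[]
for c in("top","side"):
    im=bot.get_image(c)
    for l in("long_plate","square_plate"):
        for d in bot.outline_of(c,l)[:4]:print(c,l,round(d["score"],2),np.round(d["pixel"]),box(im,d["region"],.006)[0])
    ims.append(rect(im,.006,(.513,.025),.11,1700))
cv2.imwrite("pics/end.png",np.hstack(ims))
E
```

```text
[ 0.5542 -0.1962  0.1839] [ 0.3633  0.1064 -0.2689]
top long_plate 0.6 [230. 175.] ((515.1436157226562, 27.59192657470703), (95.4952163696289, 152.04843139648438), 4.031840801239014)
top square_plate 0.73 [167. 140.] ((627.0596923828125, 264.6229553222656), (95.72772216796875, 90.5275650024414), 6.5799384117126465)
side long_plate 0.87 [208. 207.] ((518.3486938476562, 23.916297912597656), (105.63384246826172, 164.09393310546875), 7.662210464477539)
side long_plate 0.71 [336. 185.] ((274.99591064453125, -303.224609375), (96.01834106445312, 195.93609619140625), 28.017887115478516)
side long_plate 0.7 [347. 151.] ((343.754150390625, -542.460693359375), (148.55551147460938, 189.34100341796875), 16.308853149414062)
side square_plate 0.68 [116. 230.] ((642.7813110351562, 252.8394775390625), (125.24434661865234, 111.19607543945312), 3.7707695960998535)
```

View pics/end.png

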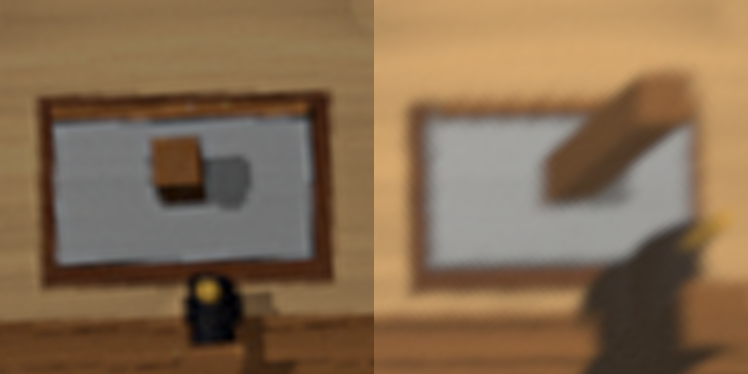

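The plate lies flat and centred in the bay (top crop: plate columns 52–313 inside bay columns 40–330), its kerb away from the track. The square plate has not moved and the hand is clear, so I'm handing in.

```bash
python3 -c "
from cell import bot
print(bot.finish_job())"
```

```text
the job is handed in; nothing more can be done
None
```

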